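Unlatch a fixture shuttle by feel and draw it out

ROBOT

A 6-joint arm with a two-finger parallel gripper is mounted at the origin on a cart in front of the work surface, level with it; the furniture and walls round the work are solid. World frame = base frame: x ahead of the robot, y to its left, z up, the work surface at z = 0. Lengths are in mm, angles in degrees, forces in N, time in s.
With the tool pointing down it reaches from about 350 to 850 mm from the base axis. Payload 8.1 kg.
Tool frame: the origin (TCP) lies between the finger pads; the fingertips stand 22 mm ahead of it and the grasp point (between the pads) lies 3 mm ahead of it; z points along the fingers, y is the line along which they close (so a half turn about z gives the same grasp; the last joint's range is limited). The gripper opens to 85 mm and grips with 20 to 120 N. Pads are 22 mm wide; open, the fingers measure 114 mm over their backs; the gripper's body (76 mm by 85 mm) begins 54 mm behind the grasp point. The pads swing forward as they close: fully open they stand 13 mm farther back than shut.
Start: joints at [63.461, 7.471, 85.268, -0, 87.261, -4.893], TCP at [221.305, 557.7, 231.692] pointing down, gripper open.
Joint ranges: [-169.43, 169.43], [-51.17, 129.36], [1.28, 143.12], [-76.62, 256.62], [0, 156.53], [-152.29, 152.29]. Speed limits (degrees/s): [136.94, 136.94, 159.86, 180, 180, 180].

INTERFACE

Orientations are given as [roll, pitch, yaw] about the fixed x, y, z axes, in that order (R = Rz(yaw) Ry(pitch) Rx(roll)).
In Python, from bench import r, vision gives the robot as it stands.
- The arm moves only by the tool step_arm, never from a script. Its argument "targets" is a list that holds one entry, the list of rows, each a list of 6 numbers: the shift along the world's x, y, z in mm, then the turn, a rotation vector about the world's x, y, z in rad. In form: [[[x, y, z, rx, ry, rz], ...]]. A call has 1 to 12 rows; each row is the pose to reach, as a shift and turn from the pose commanded when the call began; what a row does not reach only later rows make up. A row lasts 1/12 s, in which the tool goes at most 41.7 mm and 7.16 degrees, less where a joint would pass 70% of its speed; a pose out of reach is approached as far as the arm can. A call with a gripper value outside its range is refused whole. "fingers" is the gripper's target within -1 to 1 (shut at 1, half-way at 0, fully open at -1), set as the call begins (left out, the last holds). The fingers move at their own pace and stop on an object; "newtons" is the grip in N (left out, the last holds). Time passes only in rows, so rows that repeat a pose let the fingers close. It gives the time, the measured TCP pose, the force, the opening and the grip force at its end, in the units of the state.
- r.sense(): the state, without advancing time (a new reading comes with each control period).
- vision.snapshot(name): name is "scene" or "top" or "wrist"; returns a dict with "img" (420x560x3 uint8, blue, green, red), "mtx" (3x3 intrinsics, pixels), "eye" and "attitude" of the camera in the world. Camera axes: x right, y up, looking along -z (the intrinsics and any distortion apply to the point x, -y, -z); pixel columns grow to the right and rows downward; lengths in mm; the calibration is good to about 2 mm. A picture is of the moment at which its call begins. There is no depth.
- r.hand_in(): hands the job in; it is judged then, once.
The state is a dict: "time": time; "joint_pos": joint angles; "qd": joint speeds; "joint_efforts": joint torques, N m; "tool_pos": TCP position; "tcp_rot": TCP orientation; "ft_force": force on the tool from outside, world axes, zero at the start; "wrist_torque": the same for the moment, N m; "finger_gap": finger opening in mm; "grip_force": force on a finger pad.
Only numpy, scipy, OpenCV 4.12 (cv2) and the standard library are available. Lean on these libraries where they do the work, as an engineer would, in place of code of your own. Each camera call takes 0.05 s, during which the arm holds its last target. There are 200 camera calls.

TASK

The shuttle that carries the nest block in the quick-change receiver is latched home, and its release key is out of sight behind the block, sunk in a notch somewhere along the dark rear bar. Find the notch (shut fingertips run along the top of the bar drop into it) and press the key in it until the shuttle springs loose; then push the nest block from behind, towards the robot, until the shuttle is fully out against the two front bumpers, and leave it there with the key up again. Only touch and push: do not lift, tip or shift the nest block on its locators, and leave the parts case, caliper, loose bracket and spare nest block where they are.

Things in the scene. Friction and masses are not known exactly. Their poses are not given: they have to be found in the camera images.
- receiver: Fixed quick-change receiver, base plate 10 mm thick, turned up to 0.18 rad. Origin under the middle of the shuttle's home position; x axis to the rear (away from the robot), y left, z up. In this frame, mm: base x -155 to 105; front bumpers x = -145, y = +-45, top z = 29; cheeks at both ends of the rear bar, |y| 72 to 138, x 59 to 105, top z = 34 with screw heads 3 mm higher.
- bar_top (a point): Middle of the exposed flat top of the dark steel release bar between the cheeks: receiver x = 82, y = 0, z = 26 mm. Axes as the receiver's. The top is 144 mm long in y and 36 mm wide in x; bar and notch are rigid and fixed. With the shuttle home the nest block's rear face is 33 mm in front of (-x of) this point, and two 9 mm high locators behind the block's ends come within 25 mm.
- release_key (a joint): Key that fills the floor of the bar's only notch. The notch is 44 mm long in y, crosses the whole width and is open to the rear; its middle is anywhere within 30 mm of bar_top along y, not shown. Key top 9 mm below the bar's top when up. 0 = up, grows as pressed straight down, 0.007 m = on its stop; springs back. About 4 N to start; the latch lets go at 5 mm, 8 N.
- shuttle (a joint): Shuttle on its guides: 0 = latched home, grows as it slides out to the receiver's -x (towards the robot), 0.080 m = against the front bumpers. Locked while the key is up; once released, two ejector springs throw it out about 22 mm, and from there it slides damped (about 5 N at 0.05 m/s, 10 N at 0.15 m/s) and stays where it is left.
- shuttle_seat (a point): Middle of the shuttle's steel top face (116 mm in x, 164 mm in y, 24 mm above the work surface), on which the nest block sits; moves with the shuttle. Axes as the receiver's.
- nest_centre (a point): Middle of the nest block, 41.5 mm above the work surface: machined aluminium, 98 (x) x 150 (y) x 35 mm high, 0.6 to 1.1 kg, underside at z = 24, with two thin black posts near the front that rise 107 mm above it. It stands loose on the shuttle between locators 9 mm high with 1 to 2 mm of play. Push on the middle of its rear face.
- spare_centre (a point): Bystander: a second nest block like the first, standing on the work surface to the right; middle of its block, 17.5 mm up.
- case_centre (a point): Bystander: shut black parts case, 113 x 151 x 38 mm, at the left front; its middle, 19 mm up.
- caliper_centre (a point): Bystander: steel sliding caliper 225 mm long lying at the left; its middle, 5 mm up.
- bracket_centre (a point): Bystander: loose bent black steel bracket, 83 x 193 x 73 mm, at the right front; its middle, 30 mm up.

How it is judged:
By the outcome, as a careful person would: the job done as asked, in the order asked, and still so for the second after the job is handed in, with the robot touching nothing.
It also fails if it takes over 54 s, if anything falls off the work surface, if the arm or the gripper's body presses on something with over 40 N, if the wrist force passes 120 N, or if a joint passes its speed limit or range.

## Working session

There is one attempt and no reset: what is moved stays moved. The work goes in short steps, Python scripts to look and compute and a tool call to move; the robot and the scene stay as the last step left them, time stands still between calls to the robot, and variables do not carry over. Pictures are saved under pics/ and viewed, at most 10 in all, crops included, and the job is handed in when it is done.

Besides the shell and the picture viewer there is one more tool, called after "Emit:" as name([rows], argument=value, ...), one row to a line, values as JSON. step_arm: Moves the arm, as the interface text tells. Its arguments: {"type":"object","properties":{"targets":{"type":"array"},"fingers":{"type":"number"},"newtons":{"type":"number"}},"required":["targets"]}

```bash
mkdir -p pics; ls; python3 - <<'E'
from bench import r, vision
import cv2,json,numpy as np
for n in("scene","top"):
    s=vision.snapshot(n); cv2.imwrite(f"pics/{n}1.png",s["img"]); print(n,{k:np.round(v,4).tolist() if k!="img" else 0 for k,v in s.items()})
    np.save(f"{n}1.npy",s,allow_pickle=True)
print(r.sense())
E
```

```text
pics
scene {'img': 0, 'mtx': [[538.5411, 0.0, 276.0077], [0.0, 538.5411, 217.1625], [0.0, 0.0, 1.0]], 'eye': [22.6779, -901.4877, 968.6038], 'attitude': [45.5728, 1.2196, -29.1644]}
top {'img': 0, 'mtx': [[442.8213, 0.0, 282.8463], [0.0, 442.8213, 206.6516], [0.0, 0.0, 1.0]], 'eye': [304.6328, -100.3491, 1117.1478], 'attitude': [9.4086, 0.9761, -90.0214]}
{'time': 0.1, 'joint_pos': array([ 6.34610064e+01,  7.51188565e+00,  8.53226194e+01,  5.94217079e-05,
        8.72602735e+01, -4.89557572e+00]), 'qd': array([-0.02515996, -0.07230852, -0.05115938,  0.15102227, -0.03457531,
        0.04533995]), 'joint_efforts': array([ 1.85690107e-03, -5.70961940e+01, -5.01937580e+01, -2.37501226e-04,
        8.31503829e-03,  8.18088006e-05]), 'tool_pos': array([221.08436466, 557.26368971, 230.74182818]), 'tcp_rot': array([-1.79905572e+02, -8.14752613e-03,  1.58356573e+02]), 'ft_force': array([0.58882324, 0.67621325, 0.41628697]), 'wrist_torque': array([ 0.00492622,  0.00385396, -0.01433355]), 'grip_force': 0.0, 'finger_gap': 85.39088266028533}
```

View pics/top1.png

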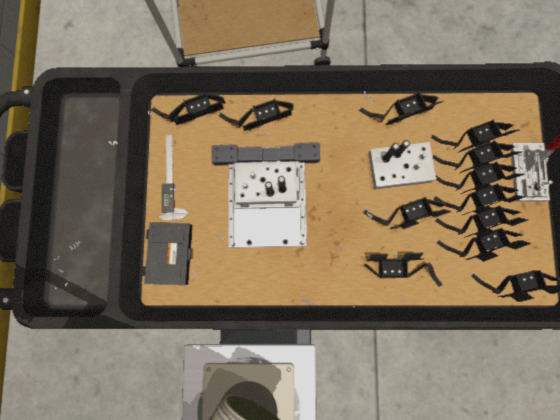

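View pics/scene1.png

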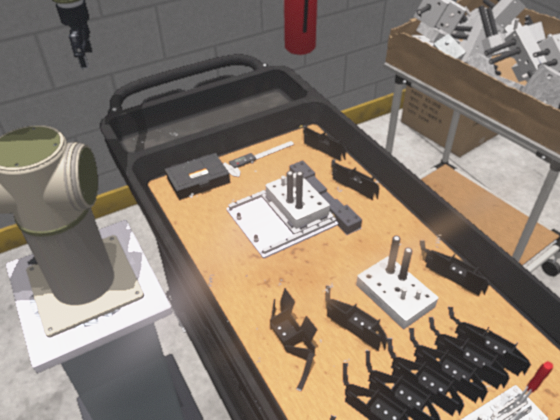

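The top view shows the receiver with its plate at columns 228–306 and rows 160–247. The bar and cheeks lie at columns 212–320, row ~153, and the two black bumpers near (250,242) and (285,242). I'll zoom in to measure the corners.

```bash
python3 - <<'E'
import cv2,numpy as np
s=np.load("top1.npy",allow_pickle=True).item()
c=s["img"][135:255,200:335]
c=cv2.convertScaleAbs(c,alpha=1.3,beta=10)
cv2.imwrite("pics/crop1.png",cv2.resize(c,None,fx=4.9,fy=4.9,interpolation=cv2.INTER_CUBIC))
E
```

```text
(no output)
```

View pics/crop1.png

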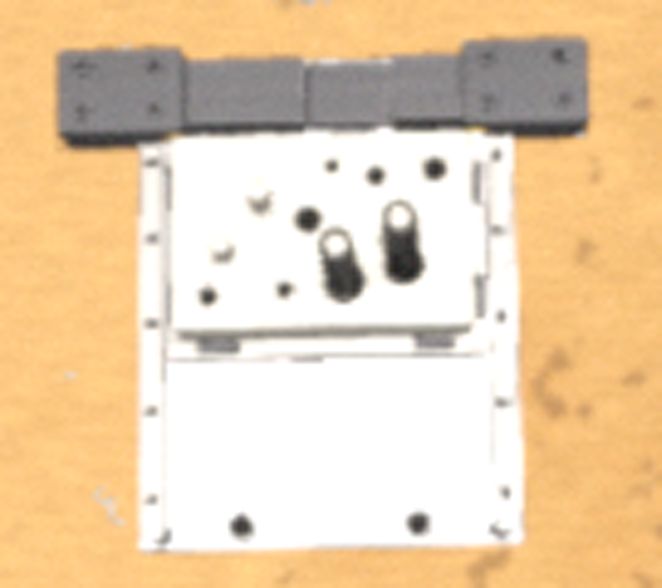

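The crop shows the notch directly. The bar's top runs over crop columns 183–463, and a recessed segment spans columns 305–390, about 44 mm at this scale. The bumpers are at crop (242,525) and (418,522). I'll turn these into positions.

```bash
cat > h.py <<'E'
import numpy as np
from scipy.spatial.transform import Rotation as R
def cast(s,u,v,z):
    d=np.array([(u-s["mtx"][0,2])/s["mtx"][0,0],-(v-s["mtx"][1,2])/s["mtx"][1,1],-1])
    d=R.from_euler("xyz",s["attitude"],degrees=True).apply(d); e=np.array(s["eye"])
    return e+d*(z-e[2])/d[2]
E
python3 - <<'E'
from h import *
from scipy.optimize import least_squares
s=np.load("top1.npy",allow_pickle=True).item()
P=[(242,525,-145,45,29),(418,522,-145,-45,29),(60,52,105,138,34),(585,40,105,-138,34),(181,49,105,72,34),(463,40,105,-72,34)]
C=lambda u,v,z:cast(s,199.6+u/4.9,134.6+v/4.9,z)[:2]
W=np.array([C(a,b,z) for a,b,_,_,z in P]); L=np.array([(x,y) for _,_,x,y,_ in P],float)
rot=lambda t:np.array([[np.cos(t),-np.sin(t)],[np.sin(t),np.cos(t)]])
f=lambda p:(L@rot(p[2]).T+p[:2]-W).ravel()
o=least_squares(f,[500,0,0]).x; print("pose",o,np.degrees(o[2]));print(np.round(f(o).reshape(-1,2),1))
inv=lambda w:(w-o[:2])@rot(o[2])
for n,u,v,z in[("notchL front",305,126,26),("notchL rear",304,60,26),("notchR front",390,125,26),("notchR rear",390,60,26),("barL",183,95,26),("barR",463,90,26),("baseFL",141,550,10),("baseFR",521,541,10),("blkRL",177,137,59),("blkRR",472,130,59),("blkFL",175,328,59),("blkFR",470,322,59),("post1",337,243,131),("post2",399,216,131)]:
    print(n,np.round(C(u,v,z),1),np.round(inv(C(u,v,z)),1))
for n in("bar_top",(82,0)),("front",(-145,0)),("rearface",(49,0)):print(n,rot(o[2])@n[1]+o[:2])
E
```

```text
pose [ 5.41845790e+02 -3.96423997e+01  2.05720907e-02] 1.178693972978705
[[-1.7  0.8]
 [-1.2 -0.7]
 [ 0.7  1.8]
 [ 1.5 -1.7]
 [ 0.8 -1.3]
 [-0.2  1.1]]
notchL front [605.1 -28.4] [63.5  9.9]
notchL rear [640.7 -27.6] [99.1 10. ]
notchR front [605.5 -72.6] [ 62.9 -34.2]
notchR rear [640.4 -72.5] [ 97.9 -34.9]
barL [622.1  35.3] [81.8 73.3]
barR [ 624.  -110.5] [ 80.7 -72.6]
baseFL [386.6  54.8] [-153.3   97.6]
baseFR [ 390.9 -139.1] [-153.   -96.4]
blkRL [590.7  33.9] [50.3 72.5]
blkRR [ 593.6 -114.7] [ 50.2 -76.1]
blkFL [493.   33.2] [-47.4  73.8]
blkFR [ 495.5 -113.2] [-47.9 -72.5]
post1 [520.  -50.7] [-22.  -10.6]
post2 [532.8 -79.5] [ -9.9 -39.6]
('bar_top', (82, 0)) [623.82843899 -37.95560721]
('front', (-145, 0)) [396.87647174 -42.62514242]
('rearface', (49, 0)) [590.83542173 -38.63443832]
```

The geometry agrees with the given sizes: residuals ≤ 2 mm and notch length 44 mm. The notch middle is at receiver y ≈ -12, which is world (624, -50). I'll move there with the fingers shut and closing along y.

Emit:
step_arm([
  [[8,-12,0,0,0,0.02],[22,-34,0,0,0,0.05],[42,-62,0,0,0,0.08],[62,-92,0,0,0,0.12],[82,-122,0,0,0,0.16],[102,-152,0,0,0,0.2],[122,-182,0,0,0,0.24],[142,-212,0,0,0,0.28],[162,-242,0,0,0,0.32],[182,-272,0,0,0,0.36],[202,-302,0,0,0,0.398],[222,-332,0,0,0,0.398]],
], fingers=1, newtons=40)

```text
time: 1.1
tool_pos: [443.7, 224.0, 231.4]
tcp_rot: [-180.0, -0.0, -178.7]
ft_force: [0.8, -0.1, -0.6]
finger_gap: -0.2
grip_force: 0.0
```

Emit:
step_arm([
  [[20,-30,0,0,0,0],[40,-60,0,0,0,0],[60,-90,0,0,0,0],[80,-120,0,0,0,0],[100,-150,0,0,0,0],[120,-180,0,0,0,0],[140,-210,0,0,0,0],[158,-235,0,0,0,0],[172,-255,0,0,0,0],[180,-268,0,0,0,0],[184,-275,0,0,0,0],[184,-276,0,0,0,0]],
])

```text
time: 2.1
tool_pos: [627.4, -51.6, 230.8]
tcp_rot: [180.0, -0.1, -178.9]
ft_force: [-0.2, -0.2, 0.2]
finger_gap: 0.1
grip_force: 0.0
```

Emit:
step_arm([
  [[0,0,-8,0,0,0],[0,0,-24,0,0,0],[0,0,-45,0,0,0],[0,0,-66,0,0,0],[0,0,-87,0,0,0],[0,0,-108,0,0,0],[0,0,-128,0,0,0],[0,0,-146,0,0,0],[0,0,-160,0,0,0],[0,0,-168,0,0,0],[0,0,-172,0,0,0],[0,0,-172,0,0,0]],
])

```text
time: 3.1
tool_pos: [626.7, -49.7, 59.0]
tcp_rot: [180.0, -0.1, -178.8]
ft_force: [0.9, -0.0, 0.2]
finger_gap: 0.3
grip_force: 0.0
```

```bash
python3 - <<'E'
from bench import r, vision
import cv2,numpy as np
t=vision.snapshot("top")["img"][120:200,200:335]; s=vision.snapshot("scene")["img"][140:260,240:390]; w=vision.snapshot("wrist")["img"]
f=lambda i,h:cv2.resize(i,(int(i.shape[1]*h/i.shape[0]),h),interpolation=cv2.INTER_CUBIC)
a=f(t,235); b=f(s,290); c=np.zeros((600,800,3),np.uint8)
c[:235,:a.shape[1]]=a; c[240:530,:b.shape[1]]=b; d=f(w,290); c[240:530,410:797]=d[:, :387]
cv2.imwrite("pics/m2.png",c); print(r.sense()["tool_pos"])
E
```

```text
Traceback (most recent call last):
ValueError: could not broadcast input array from shape (290,386,3) into shape (290,387,3)
```

Emit:
step_arm([
  [[0,0,-3,0,0,0],[0,0,-6,0,0,0],[0,0,-9,0,0,0],[0,0,-11,0,0,0],[0,0,-13,0,0,0],[0,0,-14,0,0,0],[0,0,-15,0,0,0],[0,0,-15,0,0,0]],
])

```text
time: 3.92
tool_pos: [627.1, -50.3, 44.4]
tcp_rot: [180.0, -0.0, -178.8]
ft_force: [-0.2, -0.0, 0.4]
finger_gap: -0.1
grip_force: 0.0
```

```bash
python3 - <<'E'
from bench import r, vision
import cv2,numpy as np
t=vision.snapshot("top")["img"][120:200,200:335]; w=vision.snapshot("wrist")["img"]
c=np.zeros((600,800,3),np.uint8)
c[:235,:400]=cv2.resize(t,(400,235)); c[240:,:480]=cv2.resize(w,(480,360))
cv2.imwrite("pics/m2.png",c); s=r.sense();print(s["tool_pos"],s["ft_force"])
E
```

```text
[627.34000921 -50.30201332  44.71270991] [-0.38895119  0.6217627   0.10404738]
```

View pics/m2.png

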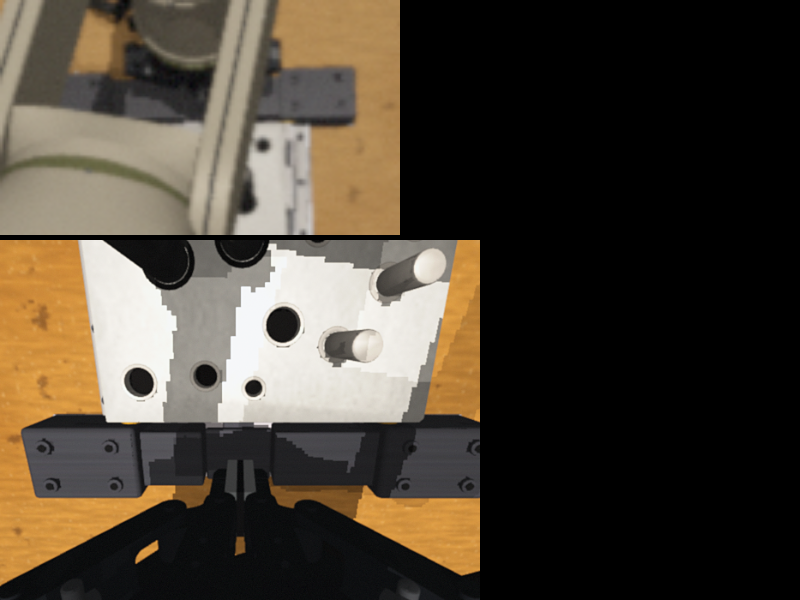

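The wrist view shows the notch at columns 205–272 with the shut fingertips centred in it near column 239. They are below the bar's top with no contact force. Now I'll press.

Emit:
step_arm([
  [[0,0,-2,0,0,0],[0,0,-4,0,0,0],[0,0,-6,0,0,0],[0,0,-7,0,0,0],[0,0,-8,0,0,0],[0,0,-9,0,0,0],[0,0,-9,0,0,0]],
])

```text
time: 4.6
tool_pos: [627.1, -50.3, 35.4]
tcp_rot: [180.0, -0.0, -178.8]
ft_force: [-0.1, -0.2, -0.7]
finger_gap: 0.1
grip_force: 0.0
```

Emit:
step_arm([
  [[0,0,-0.5,0,0,0],[0,0,-1,0,0,0],[0,0,-1.5,0,0,0],[0,0,-2,0,0,0],[0,0,-2,0,0,0]],
])

```text
time: 5.02
tool_pos: [627.2, -50.3, 33.6]
tcp_rot: [180.0, -0.0, -178.8]
ft_force: [0.3, -0.2, 0.4]
finger_gap: 0.2
grip_force: 0.0
```

```bash
python3 - <<'E'
from bench import r, vision
import cv2,numpy as np
s=vision.snapshot("wrist");w=s["img"];np.save("w2.npy",s,allow_pickle=True)
c=np.vstack([cv2.convertScaleAbs(w,alpha=2.2)[190:400,100:400]]); c=cv2.resize(c,(800,560),interpolation=cv2.INTER_CUBIC)
cv2.imwrite("pics/m3.png",c); q=r.sense();print(q["tool_pos"],q["ft_force"],s["eye"],s["attitude"],s["mtx"])
E
```

```text
[627.25577598 -50.28455747  33.61430746] [ 0.06831118  0.11021407 -0.41303448] [555.81312016 -51.34702606 175.61719011] [-1.63614106e+01 -5.86398388e-02  9.11725974e+01] [[329.69483163   0.         279.92092481]
 [  0.         329.69483163 214.05823954]
 [  0.           0.           1.        ]]
```

View pics/m3.png

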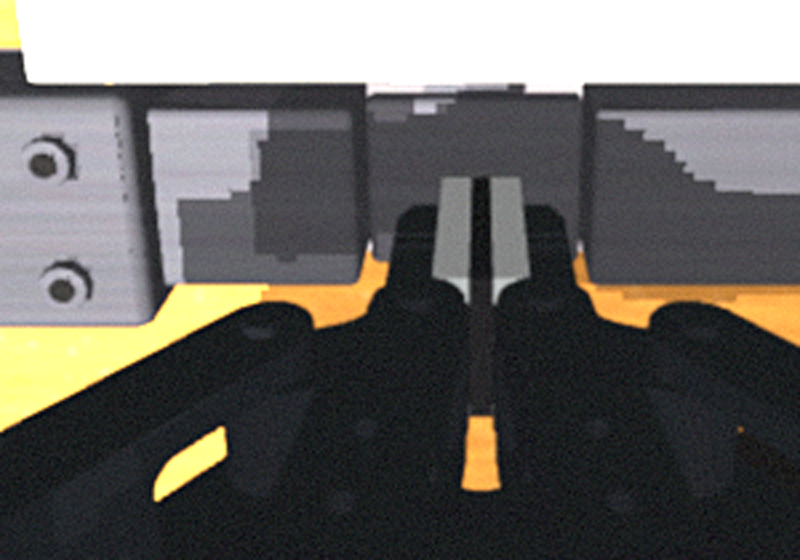

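The enlarged wrist view shows the pads inside the notch at crop columns 440–523, with the tip's front edge at row 180. The key floor runs from row 95 to about row 260. I'll check the heights along the rays.

```bash
python3 - <<'E'
from h import *
s=np.load("w2.npy",allow_pickle=True).item()
k=8/3
for n,cu,cv in[("keyfront",480,95),("keyrear",378,260),("tipfront",480,180),("barfrontL",250,108),("barrearL",250,283),("barrearR",700,285),("barfrontR",700,108),("padL",441,180),("padR",523,180),("notchLrear",362,280),("notchRrear",590,283)]:
    print(n,[(z,np.round(cast(s,100+cu/k,190+cv/k,z)[:2],1).tolist()) for z in(10,17,26,35)])
E
```

```text
keyfront [(10, [610.8, -50.0]), (17, [608.5, -50.1]), (26, [605.5, -50.1]), (35, [602.5, -50.2])]
keyrear [(10, [647.7, -70.7]), (17, [643.8, -69.9]), (26, [638.8, -68.8]), (35, [633.8, -67.8])]
tipfront [(10, [629.1, -49.6]), (17, [626.0, -49.7]), (26, [622.0, -49.8]), (35, [618.0, -49.9])]
barfrontL [(10, [614.4, -95.8]), (17, [612.0, -93.9]), (26, [608.8, -91.5]), (35, [605.6, -89.1])]
barrearL [(10, [653.7, -97.8]), (17, [649.6, -95.9]), (26, [644.2, -93.3]), (35, [638.9, -90.8])]
barrearR [(10, [652.3, -2.5]), (17, [648.2, -4.6]), (26, [643.0, -7.2]), (35, [637.7, -9.9])]
barfrontR [(10, [612.6, -6.1]), (17, [610.2, -8.0]), (26, [607.2, -10.5]), (35, [604.1, -12.9])]
padL [(10, [629.2, -57.6]), (17, [626.1, -57.3]), (26, [622.1, -57.0]), (35, [618.1, -56.7])]
padR [(10, [628.9, -40.9]), (17, [625.8, -41.3]), (26, [621.8, -41.9]), (35, [617.9, -42.4])]
notchLrear [(10, [652.5, -74.1]), (17, [648.4, -73.2]), (26, [643.2, -71.9]), (35, [637.9, -70.7])]
notchRrear [(10, [652.3, -25.9]), (17, [648.2, -26.9]), (26, [642.9, -28.3]), (35, [637.7, -29.7])]
```

Emit:
step_arm([
  [[0,0,-0.7,0,0,0],[0,0,-1.4,0,0,0],[0,0,-2.1,0,0,0],[0,0,-3,0,0,0],[0,0,-3,0,0,0]],
])

```text
time: 5.48
tool_pos: [627.1, -50.3, 30.4]
tcp_rot: [180.0, -0.0, -178.8]
ft_force: [0.2, 0.3, -0.3]
finger_gap: 0.2
grip_force: 0.0
```

```bash
python3 - <<'E'
from bench import r, vision
import cv2,numpy as np
a=np.load("scene1.npy",allow_pickle=True).item()["img"]; b=vision.snapshot("scene")["img"]
w=vision.snapshot("wrist")["img"]
k=lambda i:cv2.resize(i[130:260,210:380],(400,306),interpolation=cv2.INTER_CUBIC)
c=np.vstack([np.hstack([k(a),k(b)]),np.hstack([cv2.resize(cv2.convertScaleAbs(w,alpha=2)[190:400,100:400],(400,280)),np.zeros((280,400,3),np.uint8)])])
cv2.imwrite("pics/m4.png",c); s=r.sense();print(s["wrist_torque"],s["joint_efforts"],s["joint_pos"])
E
```

```text
[0.0505382  0.01228759 0.01126305] [ 1.06722167e-03 -6.41398716e+01 -4.45150173e+01 -4.82870309e-04
 -3.05365982e-03 -5.51552660e-05] [-9.25036581e+00  2.19211960e+01  9.02100072e+01 -6.38956727e-04
  6.78798679e+01 -1.00408568e+02]
```

View pics/m4.png

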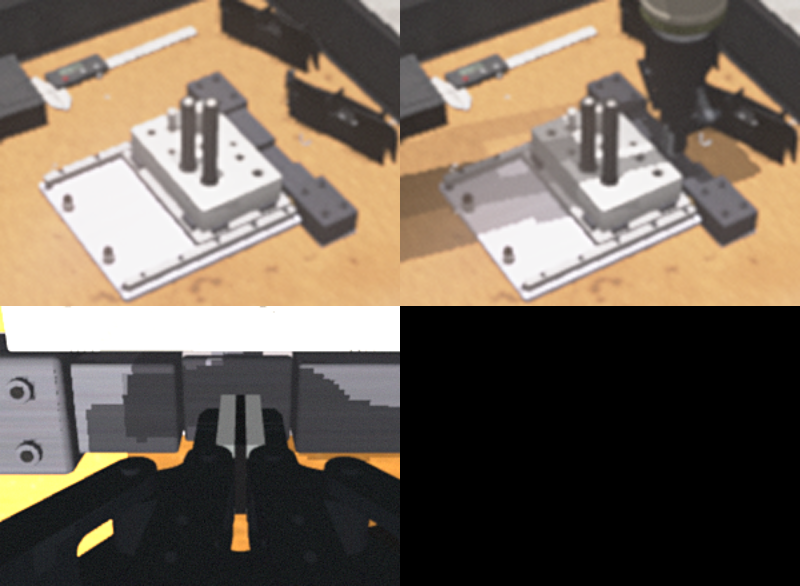

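The scene view shows the shuttle still home, with the fingertips ending near crop (678,150), apparently above the bar. I'll triangulate the true tip height.

```bash
python3 - <<'E'
from h import *
from bench import r,vision
import cv2
s=vision.snapshot("scene"); w=vision.snapshot("wrist")
u,v=210+278*170/400,130+150*130/306
print(u,v)
for z in(0,10,17,26,35,45,60):print(z,np.round(cast(s,u,v,z)[:2],1),np.round(cast(w,280,257.5,z)[:2],1))
c=cv2.resize(cv2.convertScaleAbs(s["img"][165:215,295:365],alpha=2.2,beta=15),(784,560),interpolation=cv2.INTER_CUBIC)
cv2.imwrite("pics/m5.png",c)
E
```

```text
328.15 193.72549019607843
0 [650.7 -20.8] [632.2 -49.6]
10 [644.2 -29.9] [627.8 -49.7]
17 [639.7 -36.2] [624.7 -49.7]
26 [633.8 -44.4] [620.7 -49.8]
35 [628.  -52.6] [616.8 -49.9]
45 [621.5 -61.7] [612.3 -50. ]
60 [611.8 -75.3] [605.7 -50.2]
```

View pics/m5.png

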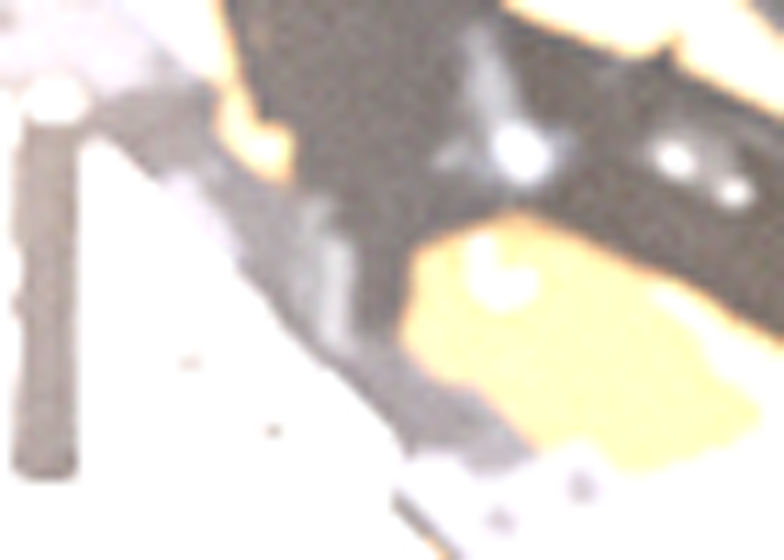

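Two independent views put the tip at z ≈ 37–44, still above the bar and well above what the stated 22 mm tip offset predicts. That fits the zero force. I'll shift 6 mm rearward for body clearance and go down gently, guarded by force.

Emit:
step_arm([
  [[2,0,0,0,0,0],[4,0,0,0,0,0],[6,0,-1,0,0,0],[6,0,-2,0,0,0],[6,0,-3,0,0,0],[6,0,-4,0,0,0],[6,0,-4,0,0,0]],
])

```text
time: 6.27
tool_pos: [633.0, -50.2, 26.2]
tcp_rot: [180.0, -0.0, -178.8]
ft_force: [-1.1, 0.6, 0.7]
finger_gap: -0.0
grip_force: 0.0
```

Emit:
step_arm([
  [[0,0,-1,0,0,0],[0,0,-2,0,0,0],[0,0,-3,0,0,0],[0,0,-4,0,0,0],[0,0,-4,0,0,0]],
])

```text
time: 6.68
tool_pos: [633.1, -50.3, 22.4]
tcp_rot: [180.0, -0.0, -178.8]
ft_force: [0.2, 0.5, 0.5]
finger_gap: 0.1
grip_force: 0.0
```

Emit:
step_arm([
  [[0,0,-1,0,0,0],[0,0,-2,0,0,0],[0,0,-3,0,0,0],[0,0,-4,0,0,0],[0,0,-4,0,0,0]],
])

```text
time: 7.1
tool_pos: [633.1, -50.3, 18.4]
tcp_rot: [180.0, -0.0, -178.8]
ft_force: [-0.3, 0.3, 0.2]
finger_gap: 0.1
grip_force: 0.0
```

Emit:
step_arm([
  [[0,0,-1,0,0,0],[0,0,-2,0,0,0],[0,0,-3,0,0,0],[0,0,-4,0,0,0],[0,0,-4,0,0,0]],
])

```text
time: 7.52
tool_pos: [633.5, -50.4, 15.9]
tcp_rot: [-180.0, 0.0, -178.8]
ft_force: [-5.6, 0.4, 9.5]
finger_gap: -0.1
grip_force: 4.8
```

```bash
python3 - <<'E'
from bench import r, vision
import cv2,numpy as np
a=vision.snapshot("scene")["img"]; w=vision.snapshot("wrist")["img"]
k=lambda i:cv2.resize(i[130:230,260:380],(390,325),interpolation=cv2.INTER_CUBIC)
c=np.zeros((600,800,3),np.uint8); c[:325,:390]=k(a); c[:300,400:]=cv2.resize(w,(400,300))
c[330:600,400:786]=cv2.resize(cv2.convertScaleAbs(w,alpha=2)[190:400,100:400],(386,270))
cv2.imwrite("pics/m6.png",c); s=r.sense();print(s["tool_pos"],s["ft_force"])
E
```

```text
[633.47578475 -50.32962687  15.89509342] [-6.11958706  0.52382643  8.85153257]
```

View pics/m6.png

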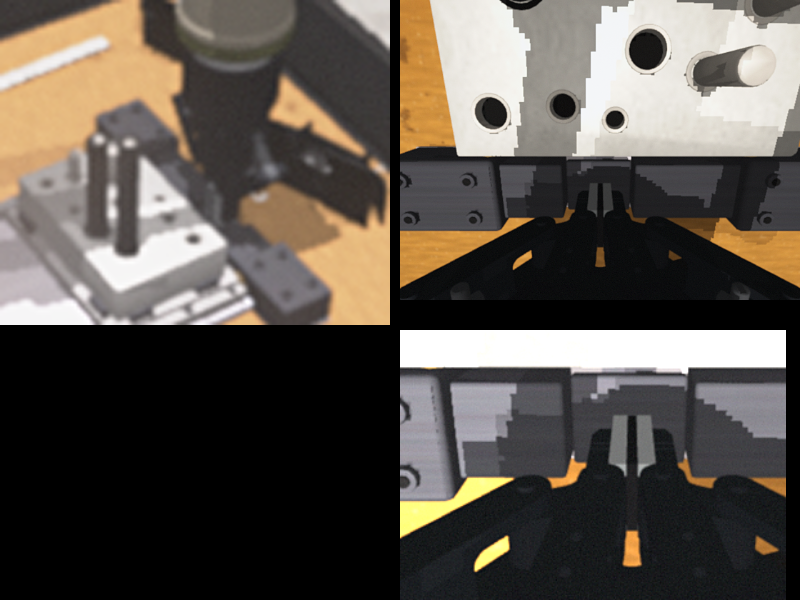

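Contact began at TCP z ≈ 16–17, with fz 9.5 N and fx -5.6 N. The picture shows the fingers in the notch at wrist columns 590–672 and the shuttle still home. I'll lift slightly, go back to the bar's mid-width and press again, to tell the key's springiness from a rigid stop.

Emit:
step_arm([
  [[0,0,2,0,0,0],[0,0,5,0,0,0],[-3,0,5,0,0,0],[-6,0,5,0,0,0],[-7,0,4,0,0,0],[-7,0,3,0,0,0],[-7,0,2,0,0,0],[-7,0,2,0,0,0]],
])

```text
time: 8.28
tool_pos: [626.0, -50.3, 16.2]
tcp_rot: [180.0, -0.0, -178.8]
ft_force: [-0.6, 0.2, 0.2]
finger_gap: 0.2
grip_force: 0.0
```

Emit:
step_arm([
  [[0,0,-0.5,0,0,0],[0,0,-1,0,0,0],[0,0,-1.5,0,0,0],[0,0,-1.5,0,0,0]],
])

```text
time: 8.62
tool_pos: [626.3, -50.3, 16.0]
tcp_rot: [180.0, -0.0, -178.8]
ft_force: [-4.8, 1.4, 7.9]
finger_gap: -0.0
grip_force: 3.7
```

Emit:
step_arm([
  [[0,0,-0.6,0,0,0],[0,0,-1.2,0,0,0],[0,0,-1.2,0,0,0]],
])

```text
time: 8.87
tool_pos: [626.3, -50.3, 14.9]
tcp_rot: [-180.0, -0.0, -178.8]
ft_force: [-5.5, 0.6, 8.2]
finger_gap: -0.2
grip_force: 4.5
```

It yields at nearly constant force, so this is the key. I'll keep pressing.

Emit:
step_arm([
  [[0,0,-0.8,0,0,0],[0,0,-1.6,0,0,0],[0,0,-2.4,0,0,0],[0,0,-3.2,0,0,0],[0,0,-4,0,0,0],[0,0,-4,0,0,0]],
])

```text
time: 9.37
tool_pos: [626.4, -50.3, 10.5]
tcp_rot: [-180.0, -0.0, -178.8]
ft_force: [-3.9, 0.4, 6.2]
finger_gap: 0.3
grip_force: 3.2
```

```bash
python3 - <<'E'
from bench import r, vision
from h import *
import cv2
w=vision.snapshot("wrist"); g=w["img"].astype(int).min(2)
for u in(200,230,330):
    col=g[:,u]; v=np.where(col[:260]>110)[0].max(); print(u,v,cast(w,u,v,59)[:2])
b=vision.snapshot("scene")["img"]
k=cv2.resize(b[130:260,210:380],(400,306),interpolation=cv2.INTER_CUBIC)
cv2.imwrite("pics/m7.png",np.hstack([k,cv2.resize(w["img"],(400,306))])); s=r.sense();print(s["tool_pos"],s["ft_force"])
E
```

```text
200 231 [588.17419346 -74.57571616]
230 231 [587.99248179 -65.57250655]
330 233 [588.02262151 -35.50926873]
[626.36122829 -50.29319813  10.62685023] [-4.06980437  0.76824424  6.27893167]
```

View pics/m7.png

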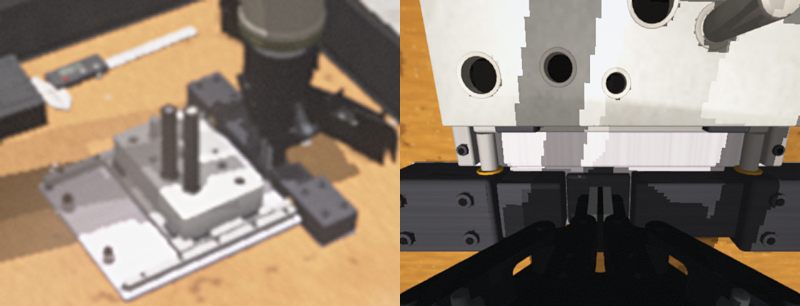

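The shuttle sprang out: both ejector pins and a gap of about 22 mm are now visible behind the block. I'll lift so the key returns, then centre behind the block at push height.

Emit:
step_arm([
  [[0,0,4,0,0,0],[0,0,11,0,0,0],[0,0,18,0,0,0],[0,0,22,0,0,0],[0,3,22,0,0,0],[-3,8,22,0,0,0],[-10,11,22,0,0,0],[-18,11.5,22,0,0,0],[-26,11.5,22,0,0,0],[-33,11.5,22,0,0,0],[-37,11.5,22,0,0,0],[-38,11.5,22,0,0,0]],
])

```text
time: 10.47
tool_pos: [587.1, -38.9, 31.8]
tcp_rot: [180.0, -0.0, -178.9]
ft_force: [-0.7, -0.4, -0.7]
finger_gap: 0.1
grip_force: 0.0
```

Emit:
step_arm([
  [[-2,0,0,0,0,0],[-5,-0.1,0,0,0,0],[-8,-0.2,0,0,0,0],[-11,-0.2,0,0,0,0],[-14,-0.3,0,0,0,0],[-17,-0.3,0,0,0,0]],
])

```text
time: 10.97
tool_pos: [571.6, -39.2, 32.2]
tcp_rot: [-180.0, 0.1, -178.8]
ft_force: [4.3, -0.5, -1.6]
finger_gap: -0.4
grip_force: 2.1
```

Emit:
step_arm([
  [[-3,-0.1,0,0,0,0],[-6,-0.1,0,0,0,0],[-9,-0.2,0,0,0,0],[-12,-0.2,0,0,0,0],[-15,-0.3,0,0,0,0],[-18,-0.4,0,0,0,0],[-21,-0.4,0,0,0,0],[-24,-0.5,0,0,0,0],[-27,-0.6,0,0,0,0],[-30,-0.6,0,0,0,0],[-33,-0.7,0,0,0,0],[-36,-0.7,0,0,0,0]],
])

```text
time: 11.97
tool_pos: [535.2, -39.9, 32.2]
tcp_rot: [-180.0, 0.0, -178.8]
ft_force: [3.3, -2.9, 1.3]
finger_gap: -0.1
grip_force: 2.0
```

Emit:
step_arm([
  [[-2,0,0,0,0,0],[-4,-0.1,0,0,0,0],[-6,-0.1,0,0,0,0],[-8,-0.2,0,0,0,0]],
])

```text
time: 12.3
tool_pos: [527.2, -40.0, 32.1]
tcp_rot: [-180.0, 0.0, -178.8]
ft_force: [3.2, -1.3, 1.3]
finger_gap: -0.0
grip_force: 1.8
```

Emit:
step_arm([
  [[-2,0,0,0,0,0],[-4,-0.1,0,0,0,0],[-5.5,-0.1,0,0,0,0],[-7,-0.2,0,0,0,0]],
])

```text
time: 12.63
tool_pos: [522.2, -40.2, 32.7]
tcp_rot: [-180.0, 0.3, -178.9]
ft_force: [15.5, -0.2, -1.6]
finger_gap: 0.4
grip_force: 7.6
```

Emit:
step_arm([
  [[-1,0,0,0,0,0],[-2,-0.1,0,0,0,0],[-2,-0.1,0,0,0,0]],
])

```text
time: 12.88
tool_pos: [522.1, -40.2, 33.8]
tcp_rot: [-180.0, 0.5, -178.9]
ft_force: [16.4, -0.3, -2.8]
finger_gap: 0.2
grip_force: 8.2
```

Hard stop at TCP x 522, about where the bumpers should be. I'll back off, rise and swing clear to check.

Emit:
step_arm([
  [[4,0,0,0,0,0],[12,0,0,0,0,0],[22,0,1,0,0,0],[32,0,5,0,0,0],[36,0,20,0,0,0],[36,0,45,0,0,0],[36,0,75,0,0,0],[36,0,105,0,0,0],[36,0,135,0,0,0],[36,0,160,0,0,0],[36,0,178,0,0,0],[36,4,188,0,0,0]],
])

```text
time: 13.88
tool_pos: [554.8, -36.6, 222.2]
tcp_rot: [-180.0, 0.1, -178.9]
ft_force: [0.4, 0.0, 0.3]
finger_gap: -0.3
grip_force: 0.0
```

Emit:
step_arm([
  [[-2,14,4,0,0,0],[-10,38,4,0,0,0],[-20,68,4,0,0,0],[-32,98,4,0,0,0],[-45,128,4,0,0,0],[-58,158,4,0,0,0],[-72,188,4,0,0,0],[-86,218,4,0,0,0],[-100,248,4,0,0,0],[-115,278,4,0,0,0],[-125,298,4,0,0,0],[-128,304,4,0,0,0]],
])

```text
time: 14.88
tool_pos: [422.8, 270.8, 221.7]
tcp_rot: [-180.0, -0.3, -178.6]
ft_force: [0.3, -0.2, 0.2]
finger_gap: 0.2
grip_force: 0.0
```

Emit:
step_arm([
  [[-5,8,0,0,0,0],[-20,30,0,0,0,0],[-38,58,0,0,0,0],[-56,86,0,0,0,0],[-74,114,0,0,0,0],[-92,142,0,0,0,0],[-110,170,0,0,0,0],[-125,195,0,0,0,0],[-136,213,0,0,0,0],[-142,223,0,0,0,0],[-144,226,0,0,0,0],[-144,226,0,0,0,0]],
])

```text
time: 15.88
tool_pos: [282.2, 493.4, 223.2]
tcp_rot: [-179.9, -0.0, -178.8]
ft_force: [0.3, -0.4, -0.2]
finger_gap: 0.2
grip_force: 0.0
```

```bash
python3 - <<'E'
from bench import r, vision
import cv2,numpy as np
s=vision.snapshot("top"); np.save("top2.npy",s,allow_pickle=True)
c=cv2.convertScaleAbs(s["img"][135:255,200:335],alpha=1.15)
cv2.imwrite("pics/m8.png",cv2.resize(c,None,fx=4.9,fy=4.9,interpolation=cv2.INTER_CUBIC))
a=np.load("top1.npy",allow_pickle=True).item()["img"]; d=cv2.absdiff(a,s["img"]).max(2)>40
n,l,st,_=cv2.connectedComponentsWithStats(d.astype(np.uint8)); print([x.tolist() for x in st[1:] if x[4]>25]); print(r.sense()["tool_pos"],r.sense()["ft_force"],r.sense()["time"])
E
```

```text
[[266, 162, 13, 11, 84], [285, 166, 7, 6, 31], [234, 172, 2, 26, 33], [250, 173, 6, 7, 28], [276, 175, 17, 19, 159], [259, 177, 17, 20, 165], [257, 199, 39, 17, 165], [236, 200, 39, 9, 169], [278, 212, 10, 15, 115], [265, 217, 11, 13, 105], [297, 222, 4, 10, 37], [234, 234, 65, 6, 228], [48, 289, 16, 18, 85], [231, 347, 10, 12, 49], [214, 349, 16, 9, 43], [273, 375, 12, 22, 85], [231, 399, 18, 21, 118], [0, 403, 22, 17, 211], [213, 408, 9, 12, 48]]
[282.72536783 492.88796614 223.39077741] [ 0.4365636  -0.83235538  0.67524808] 15.9333
```

View pics/m8.png

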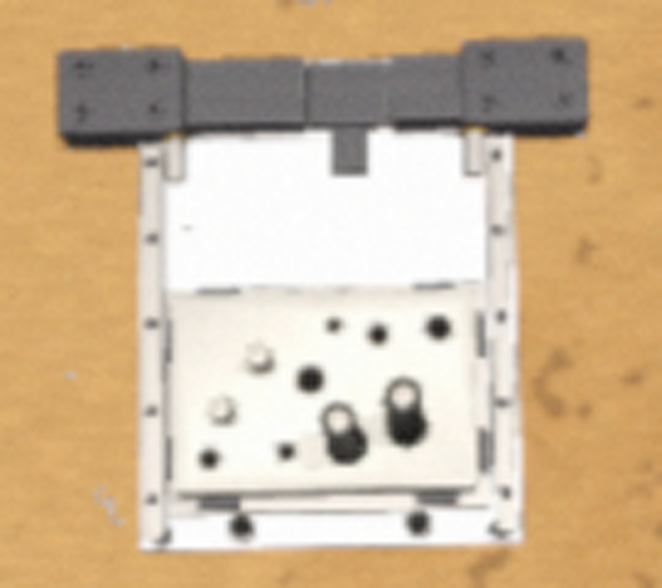

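The picture shows the block at the front with the shuttle edge by the bumpers at crop rows 512–525. The block is square on its locators and the key and notch look as they did before. I'll check the travel in mm.

```bash
python3 - <<'E'
from h import *
s=np.load("top2.npy",allow_pickle=True).item()
C=lambda u,v,z:cast(s,199.6+u/4.9,134.6+v/4.9,z)[:2]
for n,a,b,z in[("post1",(337,243),(340,418),131),("post2",(399,216),(404,395),131),("blkFL",(175,328),(175,492),59),("blkFR",(470,322),(475,487),59),("shutF",(230,357),(230,512),24),("hole",(435,168),(438,327),59),("hole2",(308,219),(310,380),59)]:
    d=C(*b,z)-C(*a,z);print(n,d.round(1))
print("bumper gap: shuttle front",C(230,512,24),"bumper",C(242,525,29))
E
```

```text
post1 [-82.1  -1.8]
post2 [-84.2  -2.3]
blkFL [-81.6  -1.4]
blkFR [-82.  -2.]
shutF [-79.4  -1. ]
hole [-81.   -1.3]
hole2 [-81.4  -1.6]
bumper gap: shuttle front [404.67696801   8.15148201] bumper [397.66579415   1.5308836 ]
```

Travel measures about 80 mm, a hard stop was felt, and the key is up. Handing in.

```bash
python3 -c "
from bench import r
print(r.hand_in())"
```

```text
the job is handed in; nothing more can be done
None
```

I pressed the key until the shuttle sprang loose, then pushed the nest block out about 80 mm to a hard stop at the front bumpers. The key looks up again, the parts case and caliper show no change in the top view, the bracket and spare block were not checked up close, and the job was handed in at about 16 s.

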